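# Shut and lock the drive box hatch

## Robot

A 6-joint arm with a two-finger parallel gripper is mounted at the origin on the work surface; the furniture and walls round the work are solid. World frame = base frame: x ahead of the robot, y to its left, z up, the work surface at z = 0. Lengths are in m, angles in rad, forces in N, time in s.
With the tool pointing down it reaches from about 0.425 to 0.95 m from the base axis. Payload 3.5 kg.
Tool frame: the origin (TCP) lies on the centre line of the jaws, within the pads' length; the fingertips stand 14 mm ahead of it and the grasp point (between the pads) lies 5 mm behind it; z points along the fingers, y is the direction in which the jaws open and shut (so a half turn about z gives the same grasp; the last joint's range is limited). The gripper opens to 85 mm and grips with 20 to 120 N. Pads are 22 mm wide; open, the fingers measure 114 mm over their backs; the gripper's body (76 mm by 85 mm) begins 54 mm behind the grasp point. The pads swing forward as they close: fully open they stand 13 mm farther back than shut.
Start: joints at [-1.392, 0.286, 1.577, -0, 1.279, -0.15], TCP at [0.218, -0.639, 0.245] pointing down, gripper open.
Joint ranges: [-2.77, 2.77], [-0.9, 2.22], [0.21, 2.48], [-1.53, 4.67], [0.24, 2.81], [-2.84, 2.84]. Speed limits (rad/s): [2.79, 2.79, 3.14, 3.14, 3.14, 3.14].

## Interface

Orientations are given as a unit quaternion [x, y, z, w].
In Python, from station import * gives the robot as it stands.
- The arm moves only by the tool jog_arm, never from a script. Its argument "targets" is a list of rows, each an object of numbers: "dx", "dy", "dz": the shift along the tool's x, y, z in m; "roll": the turn about the tool's z in degrees. A call has 1 to 10 rows; each row shifts and turns the commanded pose from where the row before left it, along the tool's axes as they then stand; what a row does not reach is not made up. A row lasts 1/12 s, in which the tool goes at most 41.7 mm and 7.16 degrees, less where a joint would pass 70% of its speed; a pose out of reach is approached as far as the arm can. A call with a gripper value outside its range is refused whole. "fingers" is the opening, from 0 (shut) to 1 (fully open), set as the call begins (left out, the last holds). The fingers move at their own pace and stop on an object; "force" is the grip in N (left out, the last holds). Time passes only in rows, so rows that do not move let the fingers close. It gives the time, the measured TCP pose, the force and the opening at its end, in the units of the state.
- observe(): the state, without advancing time (a new reading comes with each control period).
- camera(name): name is "scene" or "top" or "wrist"; returns a dict with "frame" (384x512x3 uint8, red, green, blue), "mtx" (3x3 intrinsics, pixels), "pose" (4x4, takes a point from camera to world coordinates); the wrist camera has in their place "mount" (4x4, takes a point from camera to tool coordinates, whose origin is the TCP and whose axes are the flange's). Camera axes: x right, y up, looking along -z (the intrinsics and any distortion apply to the point x, -y, -z); pixel columns grow to the right and rows downward; lengths in m; the calibration is good to about 2 mm. The wrist camera is an equidistant fisheye: a pixel r from the principal point sees the ray r / f radians off the axis. A picture is of the moment at which its call begins: read the wrist's pose just before it. There is no depth.
- sign_off(): hands the job in, once; it reports no verdict.
Trained networks look in the newest picture that a camera, given by its name, has taken for a name from the list of things; names that differ only in an ending like _2 or _b are one class to them, and where a whole thing is asked for, a point or a joint stands for the part that bears it (a point fixed in the world has none). Each returns a list of dicts, best first, with "conf" (0 to 1); they miss things now and then, are a little off and sometimes report something else, mostly with a low value. They report only what shows in the picture. A call takes as long as a camera call.
- outline_of(camera, target): "mask" (384x512 bool, what is visible of it) and "extent" ([centre column, centre row, width, height] in pixels, round what is visible of it).
The state is a dict: "t": time; "joint_positions": joint angles; "joint_vel": joint speeds; "joint_efforts": joint torques, N m; "eef_pos": TCP position; "tcp_rot": TCP orientation; "wrist_force": force on the tool from outside, world axes, zero at the start; "moment": the same for the moment, N m; "grip_width": finger opening in m.
Only numpy, scipy, OpenCV 4.12 (cv2) and the standard library are available. Lean on these libraries where they do the work, as an engineer would, in place of code of your own. Each camera call takes 0.05 s, during which the arm holds its last target.

## Task

The hatch on top of the slip mixer's grey drive box stands ajar. Push the hatch down until it is fully shut, then set a fingertip in the slot of the round quarter-turn fastener in the hatch and turn it clockwise, seen from above, as far as it goes, so that the hatch is locked. Do it all by pushing: do not pinch or lift anything, do not raise the hatch further, and leave the things standing round the box where they are.

Things in the scene. Friction and masses are not known exactly. Their poses are not given: they have to be found in the camera images.
- slot (a point): Centre of the top of the fastener, a dark steel disc 92 mm across, flush in the hatch. A straight slot 36 mm wide and 18 mm deep, flat-floored, runs right across it through the centre, closed by the pocket's wall 47 mm either side. The point is on the disc's axis, level with the hatch's top. x axis: along the slot, z: out of the hatch; turns with the disc. Hatch shut: 137 mm above the bench.
- fastener (a joint): Turn of the fastener, rad: 0 = open (slot parallel to the hinge line), grows clockwise seen from above, 1.571 = hard stop, locked (slot square to the hinge line). Friction about 0.1 N m, stays where left. At 1.571 a tongue below stands under a lip of the box and locks the hatch; turned early, it keeps the hatch from shutting. Starts between 0 and 0.25.
- hatch (a joint): Opening of the hatch, rad: 0 = fully shut (hard stop); starts between 0.14 and 0.30. Stiff hinge: it stays where left, and about 3 to 6 N downward on the fastener or near the front edge closes it; 0.6 is the most it can open.
- hatch_front (a point): Top face of the hatch, 12 mm from the middle of its free edge. The hatch is a bare metal plate 220 mm (hinge to free edge) by 200 mm, 22 mm thick, on a fixed grey box 230 x 210 x 115 mm. The fastener's axis lies 58 mm from here toward the hinge. x axis: toward the hinge; z: out of the plate.
- hatch_hinge (a point): Middle of the hatch's hinge line, at the underside of its far edge, 115.5 mm above the bench; y axis along the hinge line, x axis away from the hatch. The fastener's axis is 150 mm from here.
- cup: Bystander, loose: grey-brown clay beaker, 78 mm across, 83 mm high, beside the box; origin at the centre of its underside.
- block: Bystander, loose: white plaster block 65 x 120 x 73 mm high, beside the box; origin at the centre of its underside.
- tin: Bystander, loose: flat white tin, 70 mm across, 28 mm high, beside the box; origin at the centre of its underside.
- jar: Bystander, loose: jar with a white screw lid, 66 mm across, 105 mm high, behind the box; origin at the centre of its underside.

How it is judged:
On the way, in this order (a step that is already met when the one before it is completed fails the run):
1. the hatch is pushed fully shut, the fastener not yet locked (value of joint hatch below 0.02 rad and value of joint fastener below 1.2 rad), for 0.1 s.
2. the fastener is turned to its stop with the hatch shut (value of joint fastener above 1.45 rad and value of joint hatch below 0.02 rad), for 0.2 s.
At the end, for the whole second after the job is handed in: The hatch is fully shut (within 0.02 rad) and the fastener stands at its locked stop (1.45 rad or more of 1.571) (all of step 2); the robot touches nothing.
It fails at once if the hatch was lifted or pulled further open (value of joint hatch above 0.36 rad).
It fails at once if a thing standing round the box was moved or lifted (distance of any of cup, block, tin, jar from where it was at the start of the episode above 0.02 m).
It also fails if it takes over 48 s, if anything falls off the work surface, if the arm or the gripper's body presses on something with over 40 N, if the wrist force passes 120 N, or if a joint passes its speed limit or range.

## Working session

There is one attempt and no reset: what is moved stays moved. The work goes in short steps, Python scripts to look and compute and a tool call to move; the robot and the scene stay as the last step left them, time stands still between calls to the robot, and variables do not carry over. Pictures are saved under pics/ and viewed, and the job is handed in when it is done.

Besides the shell and the picture viewer there is one more tool, called after "Request:" as name([rows], argument=value, ...), one row to a line, values as JSON. jog_arm: Moves the arm, as the interface text tells. Its arguments: {"type":"object","properties":{"targets":{"type":"array"},"fingers":{"type":"number"},"force":{"type":"number"}},"required":["targets"]}

```bash
ls; mkdir -p pics
python3 - <<'E'
from station import *
import cv2
print(observe())
for n in ["scene","top","wrist"]:
    c=camera(n); cv2.imwrite(f"pics/{n}0.png",c["frame"][:,:,::-1]); print(n,c["mtx"],c.get("pose",c.get("mount")))
    for t in ["slot","fastener","hatch","hatch_front","cup","block","tin","jar"]:
        o=outline_of(n,t)
        print(n,t,[(round(d["conf"],2),[round(float(v)) for v in d["extent"]]) for d in o[:2]])
E
```

```text
pics
{'t': 0.0, 'joint_positions': array([-1.39200347e+00,  2.87184045e-01,  1.57817727e+00,  1.42626499e-06,
        1.27864078e+00, -1.50005666e-01]), 'joint_vel': array([ 1.93775021e-03,  1.60283914e-03,  3.73774924e-04,  1.01116916e-03,
       -1.15191921e-03, -5.07393327e-05]), 'joint_efforts': array([-1.56779886e-03, -4.05978906e+01, -2.92628628e+01, -1.37963343e-04,
        5.71805664e-03, -5.49730181e-07]), 'eef_pos': array([ 0.21787234, -0.63820164,  0.24393476]), 'tcp_rot': array([ 9.86516168e-01,  1.63659401e-01, -1.66570591e-05, -1.20460496e-03]), 'wrist_force': array([ 0.07931308, -0.8392155 ,  0.01897121]), 'moment': array([-0.00305036,  0.01920699, -0.00208045]), 'grip_width': 0.08509754583288359}
scene [[419.98188834   0.         252.08131208]
 [  0.         419.98188834 191.1358578 ]
 [  0.           0.           1.        ]] [[-0.91838574  0.21391865 -0.33287601  0.2474966 ]
 [-0.39502022 -0.54445958  0.73994783  0.840013  ]
 [-0.02294889  0.81105029  0.58452611  0.74090564]
 [ 0.          0.          0.          1.        ]]
scene slot [(0.69, [282, 155, 35, 23])]

[... 819 characters left out ...]
, 28])]
top block [(0.74, [220, 184, 29, 19]), (0.62, [335, 180, 26, 40])]
top tin [(0.69, [219, 186, 28, 19])]
top jar [(0.92, [269, 136, 20, 24]), (0.72, [218, 184, 27, 19])]
wrist [[297.31863964   0.         257.92267744]
 [  0.         297.31863964 189.26211799]
 [  0.           0.           1.        ]] [[ 1.15974498e-03  9.50250612e-01  3.11484236e-01  8.04462348e-02]
 [ 9.99999176e-01 -1.27346069e-03  1.61686430e-04  6.06643907e-04]
 [ 5.50305558e-04  3.11483792e-01 -9.50251306e-01 -1.29550071e-01]
 [ 0.00000000e+00  0.00000000e+00  0.00000000e+00  1.00000000e+00]]
wrist slot []
wrist fastener []
wrist hatch []
wrist hatch_front []
wrist cup []
wrist block []
wrist tin []
wrist jar []
```

Run:
```python
import cv2
a=cv2.imread("pics/top0.png"); cv2.imwrite("pics/topc.png",cv2.resize(a[110:270,180:380],None,fx=4,fy=4,interpolation=cv2.INTER_CUBIC)[:600])
a=cv2.imread("pics/scene0.png"); cv2.imwrite("pics/scc.png",cv2.resize(a[110:280,180:340],None,fx=3.5,fy=3.5,interpolation=cv2.INTER_CUBIC))
```

```text
(no output)
```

View pics/topc.png

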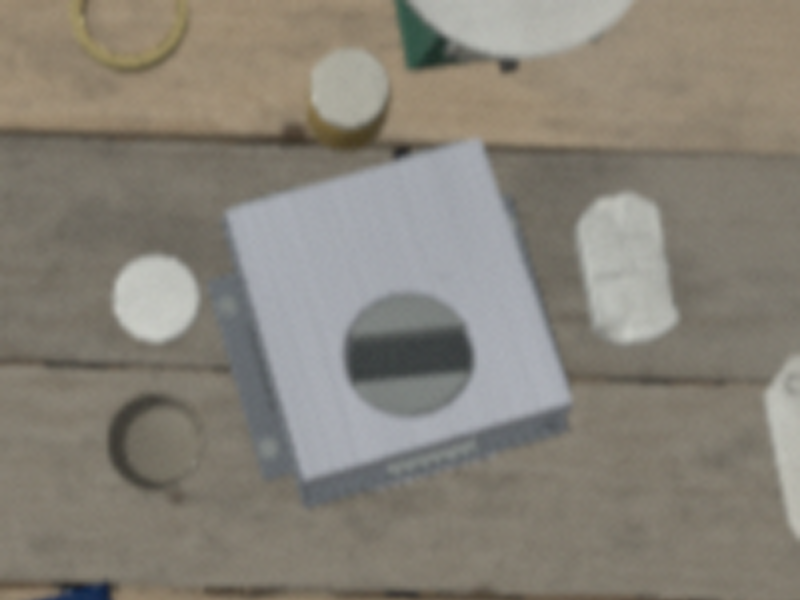

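View pics/scc.png

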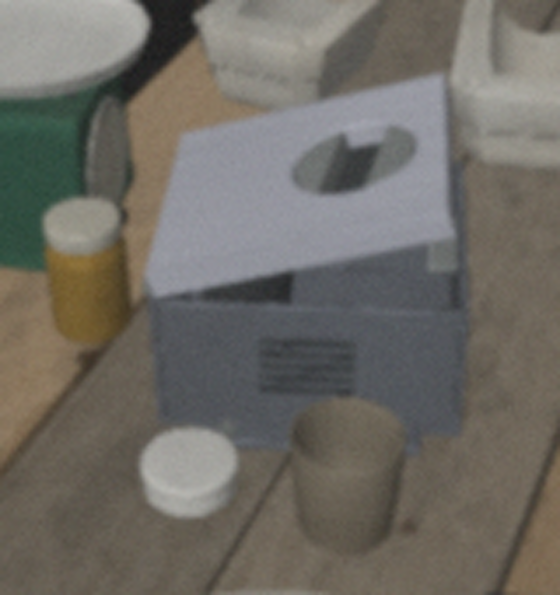

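View pics/top0.png

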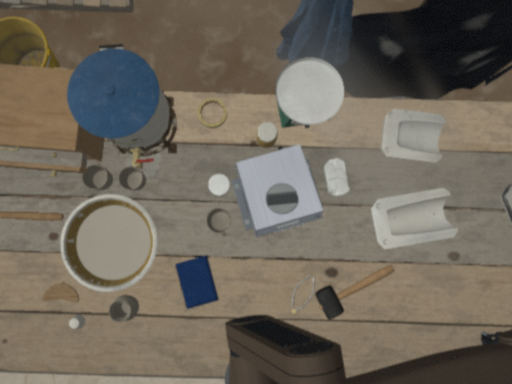

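The top view shows the hatch hinged at +x, the far side. Its free edge is nearest the robot, and the slot is turned about 10° clockwise from the hinge line. In the crop the plate corners are at about (228,212), (483,141), (570,403) and (303,478). Next I'll fit the hinge pose and opening to both views.

```bash
cat > fit.py <<'E'
import numpy as np
from scipy.spatial.transform import Rotation as R
def proj(c,P):
    M=np.linalg.inv(c["pose"]); q=(M[:3,:3]@np.atleast_2d(P).T).T+M[:3,3]
    return np.c_[c["mtx"][0,0]*q[:,0]/-q[:,2]+c["mtx"][0,2], c["mtx"][1,1]*-q[:,1]/-q[:,2]+c["mtx"][1,2]]
def model(p,L):  # p: hx,hy,yaw(of direction hinge->free edge),theta ; L local (u from hinge, v left, w up)
    hx,hy,yaw,th=p; L=np.atleast_2d(L)
    u=L[:,0]*np.cos(th)-L[:,2]*np.sin(th); w=L[:,0]*np.sin(th)+L[:,2]*np.cos(th)
    return np.c_[hx+u*np.cos(yaw)-L[:,1]*np.sin(yaw), hy+u*np.sin(yaw)+L[:,1]*np.cos(yaw), 0.1155+w]
E
python3 - <<'E'
from station import *
from fit import *
from scipy.optimize import least_squares
import cv2
T=camera("top");S=camera("scene")
def cen(n):
    m=outline_of(n,"fastener")[0]["mask"].astype(np.uint8); (c,_)=max([(k,cv2.contourArea(k)) for k in cv2.findContours(m,0,2)[0]],key=lambda k:k[1])
    return cv2.fitEllipse(c)
print(cen("top"),cen("scene"))
# local corners: v>0 ; yaw ~ pi => v left of dir(-x) = -y (image right)
FL=[0,-.1,.022];FR=[0,.1,.022];NR=[.22,.1,.022];NL=[.22,-.1,.022];D=[.15,0,.022]
Lt=np.array([FL,FR,NR,NL,D]); Ot=np.array([[228,212],[483,141],[570,403],[303,478],[409.5,354]])/4+[180,110]
Ls=np.array([FR,NR,D]); Os=np.array([[183,135],[440,75],[354,158]])/3.5+[180,110]
f=lambda p:np.r_[(proj(T,model(p,Lt))-Ot).ravel(),(proj(S,model(p,Ls))-Os).ravel()]
r=least_squares(f,[.6,0,np.pi,.2]); print(r.x,np.round(r.fun.reshape(-1,2),1))
p=r.x; print("disc",model(p,D),"front",model(p,[.208,0,.022])); p0=p.copy();p0[3]=0
print("shut disc",model(p0,D),"front",model(p0,[.208,0,.022]))
# slot angle: centre-line ends in top crop
def ray(c,uv):
    d=c["pose"][:3,:3]@np.array([(uv[0]-c["mtx"][0,2])/c["mtx"][0,0],-(uv[1]-c["mtx"][1,2])/c["mtx"][1,1],-1]);return c["pose"][:3,3],d
# fit fastener angle: predict slot edges for a few angles
for a in np.arange(0,.3,.04):
    e=[[.15-s*.046*np.sin(a),s*.046*np.cos(a),.022] for s in(-1,1)]
    q1=(proj(T,model(p,e))-[180,110])*4
    e2=[[.15+s*.046*np.sin(a),s*.046*np.cos(a),.022] for s in(-1,1)]
    q2=(proj(T,model(p,e2))-[180,110])*4
    print(round(a,2),q1.round().tolist(),q2.round().tolist())
np.save("p.npy",p)
b=observe();print(b["eef_pos"])
E
```

```text
((282.1485595703125, 199.1073455810547), (29.92987823486328, 31.473304748535156), 113.70415496826172) ((269.7116394042969, 162.88050842285156), (49.63768768310547, 102.67198181152344), 73.21829223632812)
[ 0.69433025 -0.01080968  3.45254399  0.2616071 ] [[-1.1 -0.9]
 [-1.1 -1.4]
 [ 0.3 -0.3]
 [-0.   0.5]
 [-0.1 -0.5]
 [ 0.2 -1.6]
 [ 2.  -0.3]
 [ 0.5 -0.5]]
disc [[ 0.56179977 -0.05340189  0.17554646]] front [[ 0.50846006 -0.07054404  0.19054719]]
shut disc [[ 0.55152381 -0.05670435  0.1375    ]] front [[ 0.49630532 -0.07445029  0.1375    ]]
0.0 [[348.0, 370.0], [470.0, 335.0]] [[348.0, 370.0], [470.0, 335.0]]
0.04 [[349.0, 372.0], [469.0, 332.0]] [[348.0, 367.0], [470.0, 337.0]]
0.08 [[350.0, 374.0], [468.0, 330.0]] [[347.0, 365.0], [471.0, 339.0]]
0.12 [[351.0, 377.0], [467.0, 328.0]] [[347.0, 363.0], [471.0, 342.0]]
0.16 [[352.0, 379.0], [466.0, 326.0]] [[346.0, 360.0], [472.0, 344.0]]
0.2 [[353.0, 381.0], [465.0, 324.0]] [[346.0, 358.0], [472.0, 346.0]]
0.24 [[354.0, 383.0], [463.0, 322.0]] [[346.0, 356.0], [472.0, 349.0]]
0.28 [[356.0, 385.0], [462.0, 320.0]] [[346.0, 353.0], [473.0, 351.0]]
[ 0.21796048 -0.63882216  0.2453225 ]
```

The fit places the shut slot at about (0.5515, -0.0567, 0.1375), opening 0.26 rad and fastener angle about 0.18 rad. I'll move over the front edge first, with the fingers set to about 47 mm.

Request:
jog_arm([
  {"dx":0.028,"dy":-0.028},
  {"dx":0.028,"dy":-0.028},
  {"dx":0.028,"dy":-0.028},
  {"dx":0.028,"dy":-0.028},
  {"dx":0.028,"dy":-0.028},
  {"dx":0.028,"dy":-0.028},
  {"dx":0.028,"dy":-0.028},
  {"dx":0.028,"dy":-0.028},
], fingers=0.55)

```text
validation failed for argument at $.ta...
```

Request:
jog_arm([
  {"dx":0.028,"dy":-0.028,"dz":0.0,"roll":0.0},
  {"dx":0.028,"dy":-0.028,"dz":0.0,"roll":0.0},
  {"dx":0.028,"dy":-0.028,"dz":0.0,"roll":0.0},
  {"dx":0.028,"dy":-0.028,"dz":0.0,"roll":0.0},
  {"dx":0.028,"dy":-0.028,"dz":0.0,"roll":0.0},
  {"dx":0.028,"dy":-0.028,"dz":0.0,"roll":0.0},
], fingers=0.55)

```text
t: 2.05
eef_pos: [0.3232, -0.4239, 0.2454]
tcp_rot: [0.987, 0.163, 0.0, 0.0]
wrist_force: [0.4, 0.2, -0.6]
grip_width: 0.047
```

Request:
jog_arm([
  {"dx":0.028,"dy":-0.0275,"dz":0.0,"roll":0.0},
  {"dx":0.028,"dy":-0.0275,"dz":0.0,"roll":0.0},
  {"dx":0.028,"dy":-0.0275,"dz":0.0,"roll":0.0},
  {"dx":0.028,"dy":-0.0275,"dz":0.0,"roll":0.0},
  {"dx":0.028,"dy":-0.0275,"dz":0.0,"roll":0.0},
  {"dx":0.028,"dy":-0.0275,"dz":0.0,"roll":0.0},
  {"dx":0.028,"dy":-0.0275,"dz":0.0,"roll":0.0},
  {"dx":0.028,"dy":-0.0275,"dz":0.0,"roll":0.0},
  {"dx":0.028,"dy":-0.0275,"dz":0.0,"roll":0.0},
  {"dx":0.028,"dy":-0.0275,"dz":0.0,"roll":0.0},
])

```text
t: 2.88
eef_pos: [0.4995, -0.073, 0.2458]
tcp_rot: [0.987, 0.164, 0.001, 0.0]
wrist_force: [1.3, -0.9, 0.1]
grip_width: 0.0473
```

Run:
```python
from station import *
import cv2
b=observe();print(b["eef_pos"],b["joint_positions"])
c=camera("wrist");cv2.imwrite("pics/w1.png",c["frame"][:,:,::-1])
```

```text
[ 0.49951655 -0.07296485  0.24580729] [-3.46233595e-01 -9.58899162e-02  1.98764399e+00 -9.10995759e-05
  1.24863342e+00  8.95698133e-01]
```

View pics/w1.png

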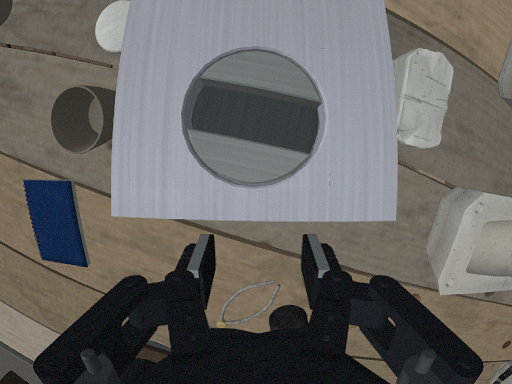

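The wrist view shows the disc centred near (254,117), the hatch's front edge near row 218 and both fingertips just short of that edge. I'll check this view against the model.

```bash
cat >> fit.py <<'E'
def wproj(c,b,P):
    Rt=R.from_quat(b["tcp_rot"]).as_matrix(); q=(np.atleast_2d(P)-b["eef_pos"])@Rt
    M=c["mount"]; q=(q-M[:3,3])@M[:3,:3]
    d=np.c_[q[:,0],-q[:,1],-q[:,2]]; r=np.hypot(d[:,0],d[:,1]); th=np.arctan2(r,d[:,2])
    return c["mtx"][0,0]*th[:,None]*d[:,:2]/r[:,None]+c["mtx"][:2,2]
E
python3 - <<'E'
from station import *
from fit import *
from scipy.optimize import least_squares
import cv2
b=observe();c=camera("wrist");p=np.load("p.npy")
FR=[0,.1,.022];NR=[.22,.1,.022];NL=[.22,-.1,.022];D=[.15,0,.022]
ring=[[.15+.046*np.cos(t),.046*np.sin(t),.022] for t in np.arange(0,6.28,.1)]
L=np.array([NL,NR]);O=np.array([[112,216],[397,220]])
print(wproj(c,b,model(p,L)), cv2.fitEllipse(wproj(c,b,model(p,ring)).astype(np.float32)))
Or=np.array([254,117.])
def f(p):
    e=cv2.fitEllipse(wproj(c,b,model(p,ring)).astype(np.float32))
    return np.r_[(wproj(c,b,model(p,L))-O).ravel(),np.array(e[0])-Or,[sum(e[1])/2-141]]
r=least_squares(f,p,x_scale=[.01,.01,.1,.1],diff_step=1e-4);p=r.x;print(p,r.fun.round(1))
p0=p.copy();p0[3]=0
print(model(p,D),model(p0,D),model(p0,[.208,0,.022]))
E
```

```text
[[125.60145307 221.71805772]
 [400.24205869 227.59549884]] ((266.6028747558594, 125.99536895751953), (131.9375, 134.8244171142578), 99.91053771972656)
[6.95873863e-01 5.49459579e-04 3.46540266e+00 2.98951859e-01] [-1.5  0.7  0.8  0.2  0.6 -0.5 -4.5]
[[ 0.56611941 -0.04299914  0.18070201]] [[ 0.55366936 -0.04717767  0.1375    ]] [[ 0.49868362 -0.06563216  0.1375    ]]
```

The wrist view disagrees with the top and scene fit by about 7–10 mm in y. The push tolerates that, so I'll push now and re-measure with the hatch shut.

Request:
jog_arm([
  {"dx":0.009,"dy":-0.003,"dz":0.01,"roll":0.0},
  {"dx":0.0,"dy":0.0,"dz":0.012,"roll":0.0},
  {"dx":0.0,"dy":0.0,"dz":0.01,"roll":0.0},
  {"dx":0.0,"dy":0.0,"dz":0.008,"roll":0.0},
  {"dx":0.0,"dy":0.0,"dz":0.008,"roll":0.0},
])

```text
t: 3.4
eef_pos: [0.5055, -0.0703, 0.196]
tcp_rot: [0.987, 0.163, -0.001, -0.0]
wrist_force: [-1.7, -0.3, 3.1]
grip_width: 0.047
```

Request:
jog_arm([
  {"dx":0.0,"dy":0.0,"dz":0.008,"roll":0.0},
  {"dx":0.0,"dy":0.0,"dz":0.008,"roll":0.0},
  {"dx":0.0,"dy":0.0,"dz":0.008,"roll":0.0},
  {"dx":0.0,"dy":0.0,"dz":0.007,"roll":0.0},
  {"dx":0.0,"dy":0.0,"dz":0.006,"roll":0.0},
])

```text
t: 3.82
eef_pos: [0.5063, -0.0693, 0.1595]
tcp_rot: [0.987, 0.164, -0.0, 0.0]
wrist_force: [-1.3, -1.0, 2.3]
grip_width: 0.0471
```

Request:
jog_arm([
  {"dx":0.0,"dy":0.0,"dz":0.004,"roll":0.0},
  {"dx":0.0,"dy":0.0,"dz":0.003,"roll":0.0},
  {"dx":0.0,"dy":0.0,"dz":0.002,"roll":0.0},
])

```text
t: 4.07
eef_pos: [0.5064, -0.0691, 0.1509]
tcp_rot: [0.987, 0.164, -0.0, -0.0]
wrist_force: [-1.3, -0.6, 2.5]
grip_width: 0.0471
```

Request:
jog_arm([
  {"dx":0.0,"dy":0.0,"dz":0.002,"roll":0.0},
  {"dx":0.0,"dy":0.0,"dz":0.002,"roll":0.0},
  {"dx":0.0,"dy":0.0,"dz":0.001,"roll":0.0},
])

```text
t: 4.32
eef_pos: [0.5066, -0.0691, 0.1489]
tcp_rot: [0.986, 0.164, -0.001, -0.0]
wrist_force: [-9.6, 1.7, 18.6]
grip_width: 0.0469
```

The force rose to 18.6 N at the expected height, so the hatch is on its stop. I'll hold there briefly, lift off and look again.

Request:
jog_arm([
  {"dx":0.0,"dy":0.0,"dz":0.0,"roll":0.0},
  {"dx":0.0,"dy":0.0,"dz":0.0,"roll":0.0},
  {"dx":0.0,"dy":0.0,"dz":-0.02,"roll":0.0},
  {"dx":0.0,"dy":0.0,"dz":-0.035,"roll":0.0},
  {"dx":0.0,"dy":0.0,"dz":-0.035,"roll":0.0},
  {"dx":0.0,"dy":0.0,"dz":0.0,"roll":0.0},
  {"dx":0.0,"dy":0.0,"dz":0.0,"roll":0.0},
])

```text
t: 4.9
eef_pos: [0.5084, -0.0694, 0.2393]
tcp_rot: [0.987, 0.164, 0.003, 0.001]
wrist_force: [0.8, -0.2, -0.8]
grip_width: 0.0469
```

Run:
```python
from station import *
from fit import *
import cv2
b=observe();print(b["t"],b["eef_pos"],b["tcp_rot"])
W=camera("wrist");cv2.imwrite("pics/w2.png",W["frame"][:,:,::-1])
np.savez("w2.npz",mtx=W["mtx"],mount=W["mount"],eef=b["eef_pos"],rot=b["tcp_rot"])
cv2.imwrite("pics/w2c.png",cv2.resize(W["frame"][20:260,90:410,::-1],None,fx=2.5,fy=2.5,interpolation=cv2.INTER_CUBIC))
T=camera("top");S=camera("scene")
a=T["frame"][:,:,::-1]; cv2.imwrite("pics/t2c.png",cv2.resize(a[120:300,200:370],None,fx=3.3,fy=3.3,interpolation=cv2.INTER_CUBIC))
a=S["frame"][:,:,::-1]; cv2.imwrite("pics/s2c.png",cv2.resize(a[80:280,180:380],None,fx=3,fy=3,interpolation=cv2.INTER_CUBIC))
```

```text
4.9 [ 0.50835977 -0.06939091  0.23932301] [0.98650757 0.16367304 0.00346415 0.00139638]
```

View pics/w2c.png

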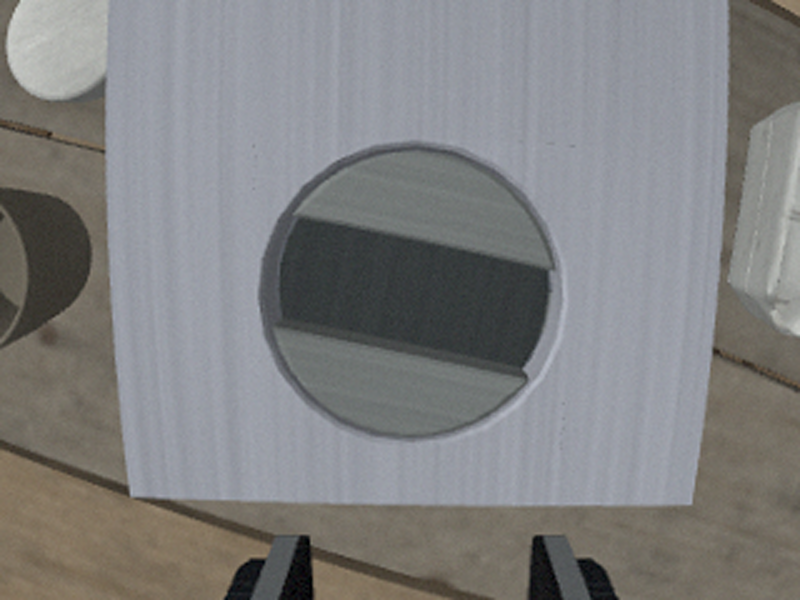

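View pics/t2c.png

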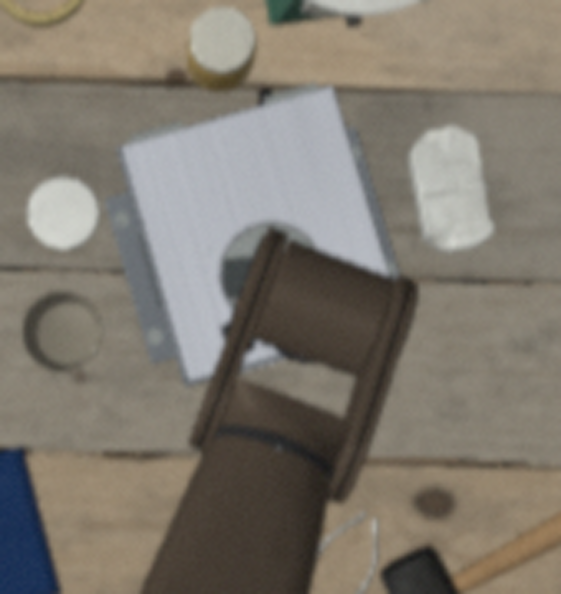

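View pics/s2c.png

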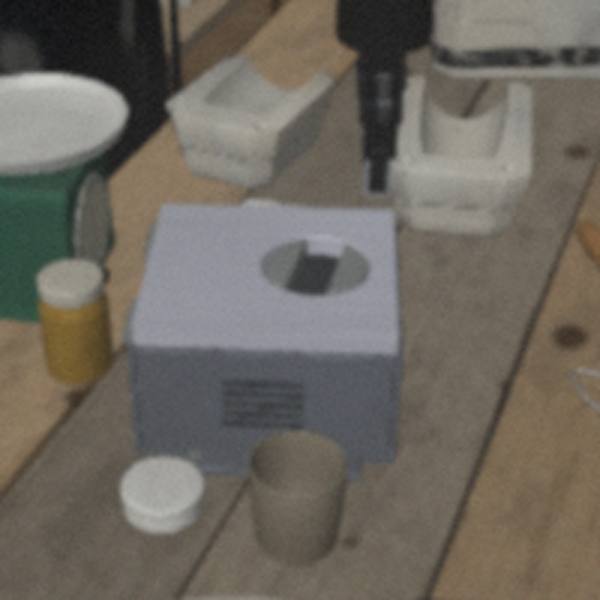

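The hatch is flush in the scene view, and the bystanders have not moved. In the wrist crop the disc is centred at (411,290) and the slot runs from about (278,270) to (540,320). I'll fit again with θ=0.

Run:
```python
from station import *
from fit import *
from scipy.optimize import least_squares
import cv2
T=camera("top");S=camera("scene");z=np.load("w2.npz");W=dict(mtx=z["mtx"],mount=z["mount"]);b=dict(eef_pos=z["eef"],tcp_rot=z["rot"])
FL=[0,-.1,.022];FR=[0,.1,.022];NR=[.22,.1,.022];NL=[.22,-.1,.022];D=[.15,0,.022]
Lt=np.array([FL,FR,NL]);Ot=np.array([[122,147],[333,88],[188,382]])/3.3+[200,120]
Ls=np.array([FR,NR,NL,FL,D]);Os=np.array([[160,205],[395,208],[398,347],[133,345],[315,267]])/3+[180,80]
Lw=np.array([NL,NR,D]);Ow=np.array([[130,496],[692,504],[411,290]])/2.5+[90,20]
ft=lambda p:(proj(T,model(np.r_[p,0],Lt))-Ot).ravel()
fs=lambda p:(proj(S,model(np.r_[p,0],Ls))-Os).ravel()
fw=lambda p:(wproj(W,b,model(np.r_[p,0],Lw))-Ow).ravel()
for n,f in dict(top=ft,scene=fs,wrist=fw,all=lambda p:np.r_[ft(p),fs(p),fw(p)/3]).items():
    r=least_squares(f,[.695,-.005,3.455]);print(n,r.x.round(4),"disc",model(np.r_[r.x,0],D).round(4),"resid",r.fun.round(1))
    if n=="wrist":
        for a in (.14,.18,.22):
            e=[[.15+s*.045*np.sin(a),s*.045*np.cos(a),.004] for s in(-1,1)]
            print(a,((wproj(W,b,model(np.r_[r.x,0],e))-[90,20])*2.5).round())
np.save("z.npy",r.x)
```

```text
top [ 0.6913 -0.0127  3.4463] disc [[ 0.5482 -0.0577  0.1375]] resid [ 0.   0.1 -0.1  0.1  0.  -0.3]
scene [0.6877 0.0086 3.4718] disc [[ 0.5458 -0.04    0.1375]] resid [-0.4  2.1 -0.8  2.5  1.2 -1.8 -0.5 -3.4  0.4  1.8]
wrist [ 0.6954 -0.006   3.4578] disc [[ 0.5529 -0.0526  0.1375]] resid [ 0.2 -1.  -0.7 -1.4  0.4  1.9]
0.14 [[281. 269.]
 [542. 308.]]
0.18 [[282. 264.]
 [541. 314.]]
0.22 [[283. 259.]
 [540. 319.]]
all [ 0.6924 -0.0047  3.4598] disc [[ 0.5499 -0.0516  0.1375]] resid [-2.5  0.1 -2.8 -0.7 -1.6 -0.6  0.5 -0.4 -0.6  0.5  0.5 -4.6 -0.3 -6.8
  0.4 -0.8 -0.4  0.6 -0.9  0.3 -0.7  1.6]
```

All measurements agree to a few mm, and the slot angle is about 0.185 rad. I'll move over the disc and roll −168.8°. That keeps joint 6 well inside its range for the turn, and I'll look again from the opposite side.

Request:
jog_arm([
  {"dx":0.024,"dy":-0.001,"dz":0.0,"roll":0.0},
  {"dx":0.0235,"dy":-0.0005,"dz":0.0,"roll":0.0},
  {"dx":0.0,"dy":0.0,"dz":0.0,"roll":-7.0},
  {"dx":0.0,"dy":0.0,"dz":0.0,"roll":-7.0},
  {"dx":0.0,"dy":0.0,"dz":0.0,"roll":-7.0},
  {"dx":0.0,"dy":0.0,"dz":0.0,"roll":-7.0},
  {"dx":0.0,"dy":0.0,"dz":0.0,"roll":-7.0},
  {"dx":0.0,"dy":0.0,"dz":0.0,"roll":-7.0},
  {"dx":0.0,"dy":0.0,"dz":0.0,"roll":-7.0},
  {"dx":0.0,"dy":0.0,"dz":0.0,"roll":-7.0},
])

```text
t: 5.98
eef_pos: [0.5504, -0.0522, 0.2346]
tcp_rot: [0.792, 0.61, -0.001, -0.001]
wrist_force: [-0.7, 0.1, -0.0]
grip_width: 0.0468
```

Request:
jog_arm([
  {"dx":0.0,"dy":0.0,"dz":0.0,"roll":-7.0},
  {"dx":0.0,"dy":0.0,"dz":0.0,"roll":-7.0},
  {"dx":0.0,"dy":0.0,"dz":0.0,"roll":-7.0},
  {"dx":0.0,"dy":0.0,"dz":0.0,"roll":-7.0},
  {"dx":0.0,"dy":0.0,"dz":0.0,"roll":-7.0},
  {"dx":0.0,"dy":0.0,"dz":0.0,"roll":-7.0},
  {"dx":0.0,"dy":0.0,"dz":0.0,"roll":-7.0},
  {"dx":0.0,"dy":0.0,"dz":0.0,"roll":-7.0},
  {"dx":0.0,"dy":0.0,"dz":0.0,"roll":-7.0},
  {"dx":0.0,"dy":0.0,"dz":0.0,"roll":-7.0},
])

```text
t: 6.82
eef_pos: [0.5504, -0.0522, 0.2346]
tcp_rot: [0.299, 0.954, 0.0, -0.001]
wrist_force: [-0.3, 0.0, 1.2]
grip_width: 0.0467
```

Request:
jog_arm([
  {"dx":0.0,"dy":0.0,"dz":0.0,"roll":-7.0},
  {"dx":0.0,"dy":0.0,"dz":0.0,"roll":-7.0},
  {"dx":0.0,"dy":0.0,"dz":0.0,"roll":-7.0},
  {"dx":0.0,"dy":0.0,"dz":0.0,"roll":-7.0},
  {"dx":0.0,"dy":0.0,"dz":0.0,"roll":-7.0},
  {"dx":0.0,"dy":0.0,"dz":0.0,"roll":-0.8},
  {"dx":0.0,"dy":0.0,"dz":0.02,"roll":0.0},
  {"dx":0.0,"dy":0.0,"dz":0.0,"roll":0.0},
  {"dx":0.0,"dy":0.0,"dz":0.0,"roll":0.0},
  {"dx":0.0,"dy":0.0,"dz":0.0,"roll":0.0},
])

```text
t: 7.65
eef_pos: [0.5508, -0.0523, 0.2161]
tcp_rot: [-0.005, 1.0, 0.0, -0.0]
wrist_force: [-0.7, 0.7, 0.9]
grip_width: 0.0469
```

Run:
```python
from station import *
from fit import *
import cv2
b=observe();print(b["t"],b["eef_pos"],b["tcp_rot"],b["joint_positions"])
R0=R.from_quat(b["tcp_rot"]).as_matrix();print(R0)
W=camera("wrist")
np.savez("w3.npz",mtx=W["mtx"],mount=W["mount"],eef=b["eef_pos"],rot=b["tcp_rot"])
cv2.imwrite("pics/w3.png",cv2.resize(W["frame"][:,:,::-1],None,fx=1.5,fy=1.5,interpolation=cv2.INTER_CUBIC))
```

```text
7.65 [ 0.55083194 -0.05231155  0.21609869] [-5.00612497e-03  9.99987355e-01  1.71373096e-04 -4.45811189e-04] [-2.78101991e-01  4.56474693e-02  1.90506775e+00  8.61474397e-05
  1.19182931e+00 -1.85894252e+00]
[[-9.99949480e-01 -1.00119705e-02 -8.93326933e-04]
 [-1.00122761e-02  9.99949819e-01  3.38278286e-04]
 [ 8.89895273e-04  3.47205432e-04 -9.99999544e-01]]
```

View pics/w3.png

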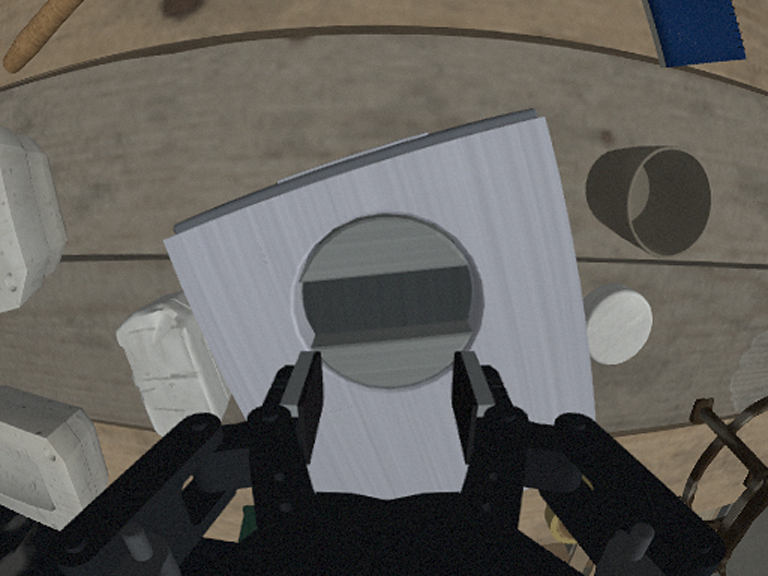

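Run:
```python
from station import *
from fit import *
import cv2
from scipy.optimize import least_squares
W=camera("wrist"); z=np.load("w3.npz"); b=dict(eef_pos=z["eef"],tcp_rot=z["rot"])
a=np.ascontiguousarray(W["frame"][:,:,::-1])
q=np.load("z.npy")
FL=[0,-.1,.022];NR=[.22,.1,.022];NL=[.22,-.1,.022];D=[.15,0,.022]
L=np.array([NL,NR]);O=np.array([[546,117],[164,240]])/1.5
crop=cv2.resize(a[120:280,170:350],None,fx=4,fy=4,interpolation=cv2.INTER_CUBIC)
t=np.arange(0,6.3,.02)
def pl(X,Y,ang,col):
    M=lambda e:((wproj(W,b,e)-[170,120])*4).astype(int)
    ring=np.c_[X+.047*np.cos(t),Y+.047*np.sin(t),0*t+.1375]; cv2.polylines(crop,[M(ring)],False,col,1)
    d=np.array([np.cos(ang),np.sin(ang)]);n=np.array([-d[1],d[0]])
    for s in(-.018,.018):
        e=np.array([[X+k*d[0]*.0425+s*n[0],Y+k*d[1]*.0425+s*n[1],.1375] for k in(-1,1)]); cv2.polylines(crop,[M(e)],False,col,1)
print(wproj(W,b,model([.6954,-.006,3.4578,0],L))*1.5)
pl(.5529,-.0526,np.deg2rad(97.6),(0,255,0))
pl(.5499,-.0516,np.deg2rad(97.6),(0,0,255))
cv2.imwrite("pics/w3o.png",crop[:600])
```

```text
[[542.89502114 116.46768541]
 [162.93243839 240.76929246]]
```

View pics/w3o.png

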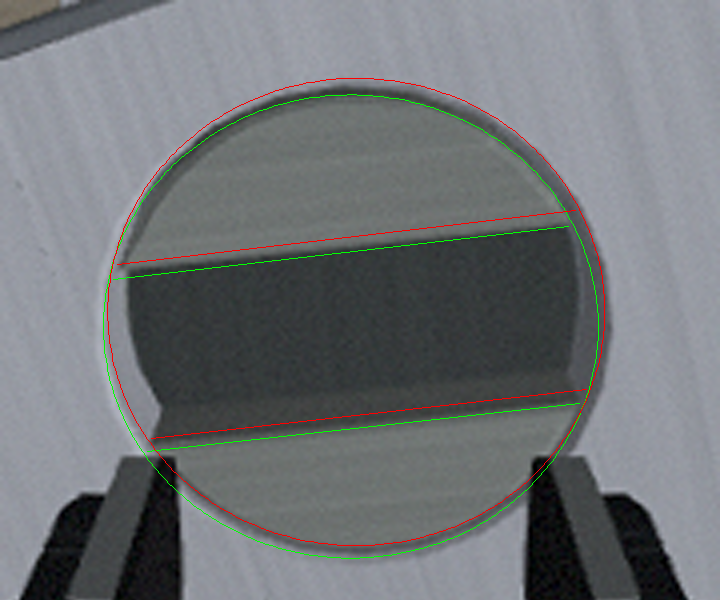

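The projected disc and slot match the image, with the truth between the two overlays at about (0.5515, −0.0515) and 97.3°. I'll correct the roll by −6.9° and descend.

Request:
jog_arm([
  {"dx":-0.0007,"dy":0.0008,"dz":0.0,"roll":-6.9},
  {"dx":0.0,"dy":0.0,"dz":0.02,"roll":0.0},
  {"dx":0.0,"dy":0.0,"dz":0.02,"roll":0.0},
  {"dx":0.0,"dy":0.0,"dz":0.016,"roll":0.0},
  {"dx":0.0,"dy":0.0,"dz":0.0,"roll":0.0},
  {"dx":0.0,"dy":0.0,"dz":0.0,"roll":0.0},
  {"dx":0.0,"dy":0.0,"dz":0.0,"roll":0.0},
])

```text
t: 8.33
eef_pos: [0.5526, -0.0518, 0.1619]
tcp_rot: [-0.066, 0.998, -0.0, 0.001]
wrist_force: [0.2, 0.5, 0.1]
grip_width: 0.0468
```

Run:
```python
from station import *
from fit import *
import cv2
b=observe();print(b["t"],b["eef_pos"],np.degrees(R.from_quat(b["tcp_rot"]).as_euler("ZYX")))
W=camera("wrist")
cv2.imwrite("pics/w4.png",cv2.resize(W["frame"][120:360,120:400,::-1],None,fx=2.4,fy=2.4,interpolation=cv2.INTER_CUBIC))
```

```text
8.3333 [ 0.55256685 -0.05184839  0.1619009 ] [-1.72473408e+02  1.26092790e-01 -1.79945114e+02]
```

View pics/w4.png

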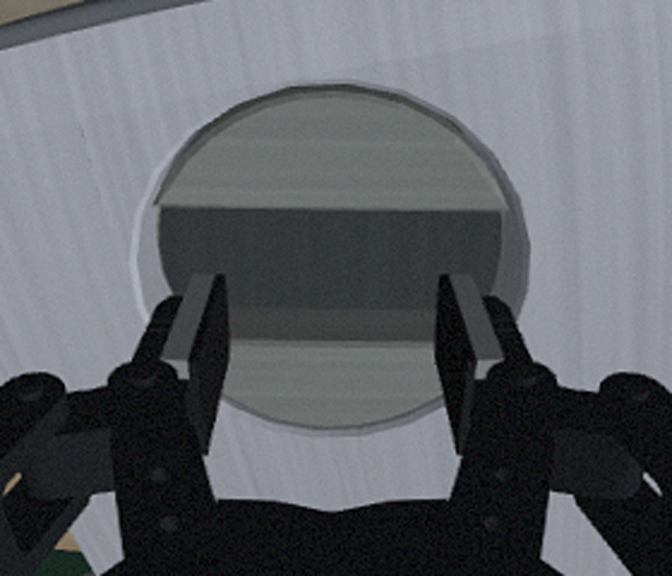

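The fingers are centred over the slot and parallel to it. I'll go in.

Request:
jog_arm([
  {"dx":0.001,"dy":0.0,"dz":0.006,"roll":0.0},
  {"dx":0.0,"dy":0.0,"dz":0.006,"roll":0.0},
  {"dx":0.0,"dy":0.0,"dz":0.006,"roll":0.0},
  {"dx":0.0,"dy":0.0,"dz":0.005,"roll":0.0},
  {"dx":0.0,"dy":0.0,"dz":0.0,"roll":0.0},
])

```text
t: 8.8
eef_pos: [0.5496, -0.0514, 0.1355]
tcp_rot: [-0.066, 0.998, 0.001, -0.001]
wrist_force: [-0.4, -0.2, -0.5]
grip_width: 0.0471
```

The fingertips are about 13 mm into the slot with no contact force. Now I'll turn clockwise, which is positive roll.

Request:
jog_arm([
  {"dx":-0.001,"dy":0.0,"dz":0.0,"roll":5.0},
  {"dx":0.0,"dy":0.0,"dz":0.0,"roll":5.0},
  {"dx":0.0,"dy":0.0,"dz":0.0,"roll":5.0},
  {"dx":0.0,"dy":0.0,"dz":0.0,"roll":5.0},
  {"dx":0.0,"dy":0.0,"dz":0.0,"roll":5.0},
])

```text
t: 9.22
eef_pos: [0.5516, -0.0515, 0.1372]
tcp_rot: [0.154, 0.988, 0.0, -0.0]
wrist_force: [-0.2, 0.3, -0.2]
grip_width: 0.0466
```

```bash
cat > st.py <<'E'
from station import *
from fit import *
b=observe();print(b["t"],b["eef_pos"].round(4),np.degrees(R.from_quat(b["tcp_rot"]).as_euler("ZYX")).round(2),"F",b["wrist_force"].round(2),"M",b["moment"].round(3),b["joint_positions"].round(2))
E
python3 st.py
```

```text
9.2167 [ 0.5516 -0.0515  0.1372] [ 1.6232e+02 -2.0000e-02 -1.8000e+02] F [-0.16  0.26 -0.2 ] M [ 0.057 -0.002  0.125] [-0.28  0.14  1.96 -0.    1.04 -1.54]
```

Moment Mz is 0.125 N m, which matches the fastener's friction, so it is turning. I'll continue.

Request:
jog_arm([
  {"dx":0.0,"dy":0.0,"dz":0.0,"roll":5.0},
  {"dx":0.0,"dy":0.0,"dz":0.0,"roll":5.0},
  {"dx":0.0,"dy":0.0,"dz":0.0,"roll":5.0},
  {"dx":0.0,"dy":0.0,"dz":0.0,"roll":5.0},
  {"dx":0.0,"dy":0.0,"dz":0.0,"roll":5.0},
  {"dx":0.0,"dy":0.0,"dz":0.0,"roll":5.0},
  {"dx":0.0,"dy":0.0,"dz":0.0,"roll":5.0},
  {"dx":0.0,"dy":0.0,"dz":0.0,"roll":5.0},
  {"dx":0.0,"dy":0.0,"dz":0.0,"roll":5.0},
  {"dx":0.0,"dy":0.0,"dz":0.0,"roll":5.0},
])

```text
t: 10.05
eef_pos: [0.5522, -0.0519, 0.1373]
tcp_rot: [0.557, 0.831, 0.0, 0.001]
wrist_force: [1.1, -1.3, -1.6]
grip_width: 0.0472
```

```bash
python3 st.py
```

```text
10.05 [ 0.5522 -0.0519  0.1373] [1.1233e+02 8.0000e-02 1.7994e+02] F [ 1.15 -1.31 -1.58] M [-0.156 -0.282  0.057] [-0.28  0.14  1.96 -0.    1.04 -0.67]
```

Request:
jog_arm([
  {"dx":0.0,"dy":0.0,"dz":0.0,"roll":4.0},
  {"dx":0.0,"dy":0.0,"dz":0.0,"roll":3.0},
  {"dx":0.0,"dy":0.0,"dz":0.0,"roll":3.0},
  {"dx":0.0,"dy":0.0,"dz":0.0,"roll":2.0},
  {"dx":0.0,"dy":0.0,"dz":0.0,"roll":2.0},
])

```text
t: 10.47
eef_pos: [0.5523, -0.0521, 0.1373]
tcp_rot: [0.653, 0.757, 0.0, 0.001]
wrist_force: [1.8, -0.3, -1.7]
grip_width: 0.047
```

```bash
python3 st.py
```

```text
10.4667 [ 0.5523 -0.0521  0.1373] [9.8470e+01 9.0000e-02 1.7991e+02] F [ 1.76 -0.25 -1.71] M [-0.239 -0.283  0.17 ] [-0.28  0.14  1.96 -0.    1.04 -0.42]
```

Request:
jog_arm([
  {"dx":0.0,"dy":0.0,"dz":0.0,"roll":2.0},
  {"dx":0.0,"dy":0.0,"dz":0.0,"roll":2.0},
  {"dx":0.0,"dy":0.0,"dz":0.0,"roll":1.0},
])

```text
t: 10.72
eef_pos: [0.5523, -0.0521, 0.1373]
tcp_rot: [0.685, 0.728, 0.0, 0.001]
wrist_force: [2.2, -2.8, -2.5]
grip_width: 0.0474
```

```bash
python3 st.py
```

```text
10.7167 [ 0.5523 -0.0521  0.1373] [9.349e+01 8.000e-02 1.799e+02] F [ 2.24 -2.76 -2.52] M [-0.33  -0.363  0.105] [-0.28  0.14  1.96 -0.    1.04 -0.34]
```

Request:
jog_arm([
  {"dx":0.0,"dy":0.0,"dz":0.0,"roll":2.0},
  {"dx":0.0,"dy":0.0,"dz":0.0,"roll":2.0},
  {"dx":0.0,"dy":0.0,"dz":0.0,"roll":1.0},
])

```text
t: 10.97
eef_pos: [0.5523, -0.0522, 0.1374]
tcp_rot: [0.712, 0.702, -0.001, 0.002]
wrist_force: [3.3, -1.3, -2.2]
grip_width: 0.0469
```

```bash
python3 st.py;  python3 - <<'E'
from station import *
import cv2
W=camera("wrist");cv2.imwrite("pics/w5.png",cv2.resize(W["frame"][100:380,100:420,::-1],None,fx=2.1,fy=2.1,interpolation=cv2.INTER_CUBIC))
E
```

```text
10.9667 [ 0.5523 -0.0522  0.1374] [ 89.23   0.26 179.91] F [ 3.32 -1.3  -2.22] M [-0.156 -0.66   3.226] [-0.28  0.14  1.96 -0.    1.04 -0.26]
```

View pics/w5.png

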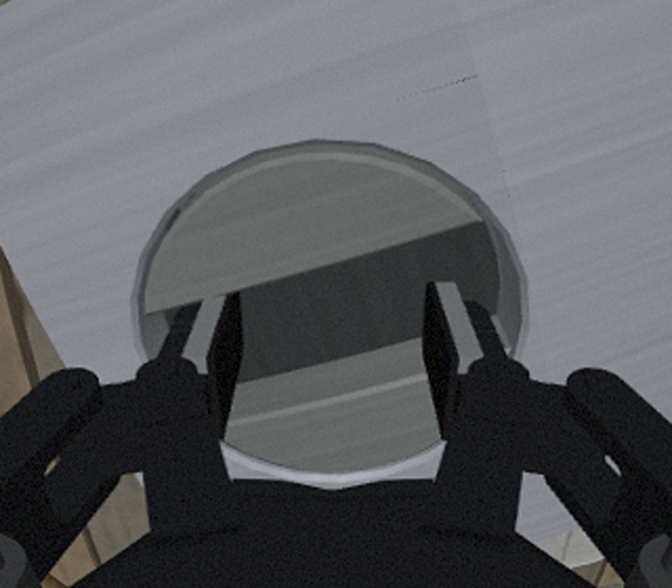

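Mz jumped to 3.2 N m, so the fastener is at its hard stop, and the slot is now square to the hinge. I'll hold briefly, unload by rolling back within the slack, then withdraw straight up.

Request:
jog_arm([
  {"dx":0.0,"dy":0.0,"dz":0.0,"roll":0.0},
  {"dx":0.0,"dy":0.0,"dz":0.0,"roll":0.0},
  {"dx":0.0,"dy":0.0,"dz":0.0,"roll":0.0},
  {"dx":0.0,"dy":0.0,"dz":0.0,"roll":-4.0},
  {"dx":0.0,"dy":0.0,"dz":0.0,"roll":-4.0},
  {"dx":0.0,"dy":0.0,"dz":0.0,"roll":-4.0},
  {"dx":0.0,"dy":0.0,"dz":0.0,"roll":0.0},
])

```text
t: 11.6
eef_pos: [0.551, -0.0509, 0.1372]
tcp_rot: [0.642, 0.766, 0.001, -0.002]
wrist_force: [-0.0, -0.1, -0.4]
grip_width: 0.0471
```

```bash
python3 st.py
```

```text
11.6 [ 0.551  -0.0509  0.1372] [ 100.08   -0.25 -179.94] F [-0.04 -0.06 -0.43] M [-0.02  -0.054 -0.024] [-0.28  0.14  1.96  0.    1.04 -0.45]
```

Request:
jog_arm([
  {"dx":0.0,"dy":0.0,"dz":-0.01,"roll":0.0},
  {"dx":0.0,"dy":0.0,"dz":-0.015,"roll":0.0},
  {"dx":0.0,"dy":0.0,"dz":-0.03,"roll":0.0},
  {"dx":0.0,"dy":0.0,"dz":-0.03,"roll":0.0},
  {"dx":0.0,"dy":0.0,"dz":-0.03,"roll":0.0},
  {"dx":0.0,"dy":0.0,"dz":0.0,"roll":0.0},
  {"dx":0.0,"dy":0.0,"dz":0.0,"roll":0.0},
])

```text
t: 12.18
eef_pos: [0.5527, -0.0516, 0.2559]
tcp_rot: [0.641, 0.768, 0.002, 0.002]
wrist_force: [-0.3, -0.4, -1.3]
grip_width: 0.0473
```

```bash
python3 st.py;  python3 - <<'E'
from station import *
import cv2
W=camera("wrist");cv2.imwrite("pics/w6.png",cv2.resize(W["frame"][:,:,::-1],None,fx=1.5,fy=1.5,interpolation=cv2.INTER_CUBIC))
S=camera("scene");cv2.imwrite("pics/s6.png",cv2.resize(S["frame"][80:280,180:380,::-1],None,fx=3,fy=3,interpolation=cv2.INTER_CUBIC))
E
```

```text
12.1833 [ 0.5527 -0.0516  0.2559] [1.0027e+02 5.0000e-02 1.7969e+02] F [-0.33 -0.42 -1.29] M [0.015 0.028 0.023] [-0.28  0.01  1.87  0.    1.26 -0.46]
```

View pics/w6.png

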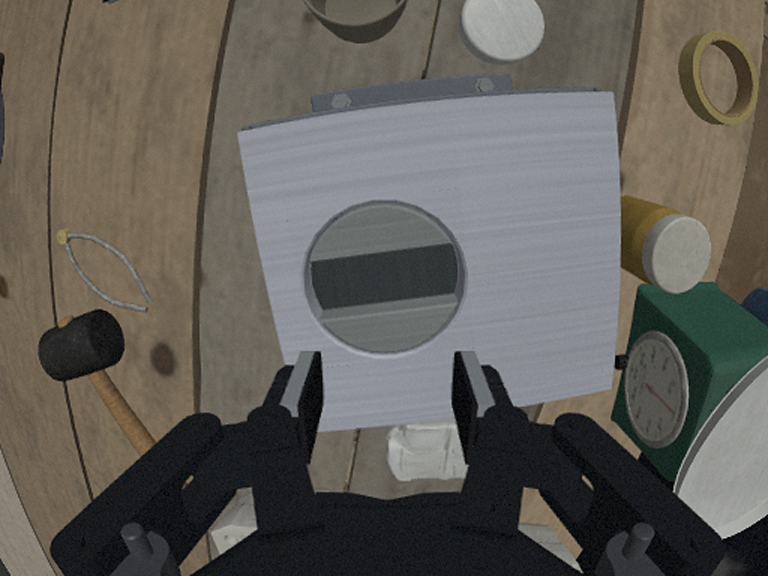

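View pics/s6.png

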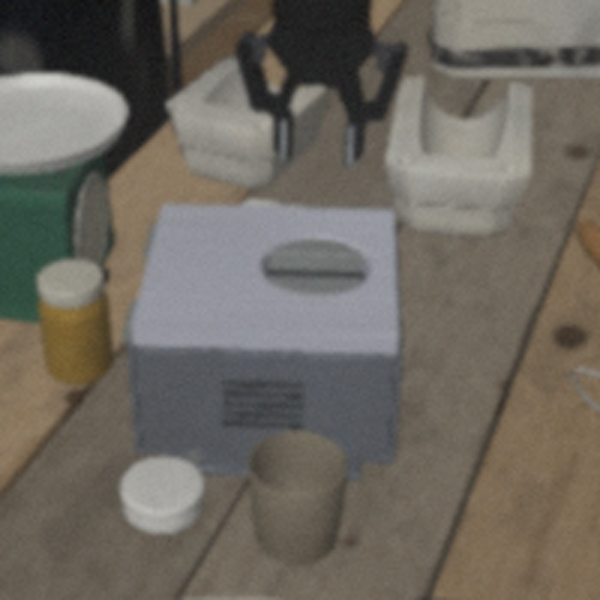

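In the scene view the slot lies parallel to the plate's side edges, the hatch is flush and the bystanders are in place. I'll check the angle numerically before handing in.

Run:
```python
from station import *
from fit import *
import cv2
b=observe();W=camera("wrist");X,Y=.5515,-.0515
O=np.array([[311,262],[455,243]])/1.5  # upper slot edge
from scipy.optimize import least_squares
def g(x):  # point positions on plane z=.1375
    return (wproj(W,b,np.c_[x.reshape(2,2),[.1375]*2])-O).ravel()
r=least_squares(g,[X,Y-.04,X,Y+.04]).x.reshape(2,2);d=r[1]-r[0]
print(r,np.degrees(np.arctan2(d[1],d[0]))%180,"expected locked ~18.1, open ~108.1; deg; length",np.hypot(*d))
```

```text
[[ 0.5064976  -0.0463103 ]
 [ 0.58500807 -0.02052586]] 18.181233121990008 expected locked ~18.1, open ~108.1; deg; length 0.08263614605863376
```

```bash
python3 -c "
from station import *
print(sign_off())"
```

```text
the job is handed in; nothing more can be done
None
```

The hatch is shut and the fastener is turned clockwise to its locked stop. I handed the job in at about 12.3 s; the sign-off gives no verdict.

- **Shutting:** I pushed the front edge down with the fingertips until the force jumped to about 19 N at the shut height.
- **Locking:** I set both fingertips, about 47 mm apart, in the slot and rolled clockwise. The moment stayed near 0.1 N m, then rose to 3.2 N m at the hard stop. I rolled back within the slack and withdrew straight up.

**Last checks:**
- The slot measured 18.2° against about 18.1° expected when locked.
- The hatch was flush in the scene view.
- By eye, the cup, tin and jar had not moved in the scene view. The block is mostly hidden behind the box there. In the top view it had not moved when I looked after shutting the hatch, but I did not check it again from there.
- The gripper was clear of everything.

**Disagreements:**
- The cameras' position estimates for the disc differed by up to about 18 mm, so I used the wrist camera views, which matched the slot when overlaid.
- One roll before insertion came up 7° short. I saw it in the picture and corrected it before entering the slot.

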